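# Free the safety latch of a parts cabinet and open its door

## Robot

A 6-joint arm with a two-finger parallel gripper is mounted at the origin on a cart in front of the work surface, level with it; the furniture and walls round the work are solid. World frame = base frame: x ahead of the robot, y to its left, z up, the work surface at z = 0. Lengths are in m, angles in rad, forces in N, time in s.
With the tool pointing down it reaches from about 0.225 to 0.875 m from the base axis. Payload 3.4 kg.
Tool frame: the origin (TCP) lies where the fingers leave the gripper's body, on its centre line; the fingertips stand env.nose_length ahead of it and the grasp point (between the pads) lies 54 mm ahead of it (env.nose_length is the distance from the TCP to the fingertips, in m); y points along the fingers, z is the direction in which the jaws open and shut, and the axes are right-handed (so a half turn about y gives the same grasp; the last joint's range is limited). The gripper opens to 85 mm and grips with 20 to 120 N. Pads are 22 mm wide; open, the fingers measure 114 mm over their backs; the gripper's body (76 mm by 85 mm) begins 54 mm behind the grasp point. The pads swing forward as they close: fully open they stand 13 mm farther back than shut.
Start: joints at [1.114, 0.276, 1.505, -0, 1.361, -0.121], TCP at [0.189, 0.543, 0.304] pointing down, gripper open.
Joint ranges: [-2.89, 2.89], [-0.75, 2.08], [0.22, 2.7], [-1.18, 4.32], [0.11, 2.71], [-2.7, 2.7]. Speed limits (rad/s): [2.57, 2.57, 3.14, 3.14, 3.14, 3.14].

## Interface

Orientations are given as a rotation vector (axis times angle).
In Python, from station import env gives the robot as it stands. The module is installed in compiled form; this text tells all that it offers.
- The arm moves only by the tool play_rows, never from a script. Its argument "deltas" is a list that holds one entry, the list of rows, each a list of 7 numbers: the turn, a rotation vector about the tool's x, y, z in degrees, then the shift along the tool's x, y, z in m, then the opening in per cent of the stroke, from 0 (shut) to 100 (fully open). A call has 1 to 20 rows; each row is the pose to reach, as a shift and turn from the pose measured when the call began, along the tool's axes at that moment; what a row does not reach only later rows make up. A row lasts 1/8 s, in which the tool goes at most 62.5 mm and 10.7 degrees, less where a joint would pass 70% of its speed; a pose out of reach is approached as far as the arm can. A call with a gripper value outside its range is refused whole. The fingers move at their own pace and stop on an object; "force" is the grip in N (left out, the last holds). Time passes only in rows, so rows that repeat a pose let the fingers close. It gives the time, the measured TCP pose, the force and the opening at its end, in the units of the state.
- env.get_obs(): the state, without advancing time (a new reading comes with each control period).
- env.camera(name): name is "scene" or "top" or "wrist"; returns (picture, depth): 400x640x3 uint8, red, green, blue; 400x640 float32, m along the optical axis (not along the pixel's ray), 0 where there is no reading.
- env.calibration(name): a dict with "K" (3x3 intrinsics, pixels), "cam_to_world" (4x4, takes a point from camera to world coordinates); the wrist camera has in their place "T_tool_cam" (4x4, takes a point from camera to tool coordinates, whose origin is the TCP and whose axes are the tool frame's). Camera axes: x right, y down, z forward; pixel columns grow to the right and rows downward; lengths in m; the calibration is good to about 2 mm. A picture is of the moment at which its call begins: read the wrist's pose just before it. calibration takes no time and is no camera call.
- env.sign_off(): hands the job in, once; it reports no verdict.
Trained networks look in the newest picture that a camera, given by its name, has taken for a name from the list of things; names that differ only in an ending like _2 or _b are one class to them, and where a whole thing is asked for, a point or a joint stands for the part that bears it (a point fixed in the world has none). Each returns a list of dicts, best first, with "conf" (0 to 1); they miss things now and then, are a little off and sometimes report something else, mostly with a low value. They report only what shows in the picture. A call takes as long as a camera call.
- env.cut_out(camera, label): "mask" (400x640 bool, what is visible of it) and "box" ([centre column, centre row, width, height] in pixels, round what is visible of it).
The state is a dict: "clock": time; "joints": joint angles; "joint_vel": joint speeds; "joint_torque": joint torques, N m; "position": TCP position; "orientation": TCP orientation; "contact_force": force on the tool from outside, world axes, zero at the start; "moment": the same for the moment, N m; "gripper_width": opening from 0.0 (shut) to 1.0 (fully open).
Only numpy, scipy, OpenCV 4.12 (cv2) and the standard library are available. Lean on these libraries where they do the work, as an engineer would, in place of code of your own. Each camera call takes 0.05 s, during which the arm holds its last target.

## Task

Open the small grey parts cabinet. Pull its door by the handle until the child-safety latch catches and leaves it ajar, let go, then reach down through the gap behind the door's top edge and press the sprung latch hook down gently; keep it down while you draw the door past the catch, then swing the door at least half-way open (50 degrees or more) and let go. Do not force or overload the latch, and leave the things round about alone.

Things in the scene. Friction and masses are not known exactly. Their poses are not given: they have to be found in the camera images.
- cabinet: Fixed sheet-metal parts cabinet, 110 deep (x) by 200 wide (y) by 190 mm high, on four feet on the worktop; position and yaw vary. Origin: centre of its underside, at worktop height. Its -x axis points out of the front, towards the robot. The closed door lies before the front plane (x = -55 mm).
- roof_edge (a point): On the cabinet's roof (2 mm thick, 190 mm above the worktop): its front edge, straight in front of the latch's path. Close under it, from 3 to 9 mm behind this edge, hangs the steel strike bar that the barb catches. With the door ajar on the latch, the gap between this edge and the door's inner face is about 40 mm wide: the hook is pressed through it, in front of the strike.
- door (a joint): Door angle in rad about an upright axis: 0 closed, growing as the door swings out towards the robot (clockwise seen from above), at most 1.75. The hinge is stiff: the door stays where it is left and takes about 1 N at the handle. The latch catches it at about 0.27 rad; the barb is clear of the strike from about 0.40 rad on.
- hinge_top (a point): Point on the hinge axis, level with the door's top edge, in the plane of its inner face, at the cabinet's left (+y) side. Axes turn with the door: +x from the inner face into the cabinet, -y along the door to its free edge (192 mm away), z up. The door is 14 mm thick (x = -14 to 0 mm); its top edge is 190 mm above the worktop, level with the roof.
- handle (a point): Middle of the handle bar on the door's outer face: a level round steel bar, 10 mm thick, 70 mm long along the door, its axis 45 mm off the outer face and 20 mm below the door's top edge, 150 mm from the hinge axis. Open to above. Axes as for hinge_top.
- latch: Latch unit on the door's inner face; carries the sprung hook. Origin: on the inner face, level with the door's top edge, 150 mm from the hinge axis; axes as for hinge_top. It breaks if the fingers load it with more than 13 N, or if barb and strike are forced together with more than 25 N. The hook springs up again when let go.
- hook_shape (a point): Same point as the latch's origin. The hook below it: a plastic arm 22 mm wide runs out level along +x, 37 mm below this point, to an upright barb (10 mm round) 53 to 63 mm out. On the arm stands a flat square thumb pad, 4 to 32 mm out from the inner face and 26 mm wide. Its top lies 10 to 37 mm below this point: the height differs each time, is not measured, and must be felt or seen.
- hook_travel (a point): Same point again. How the hook moves: straight down with its pad. Whatever the pad's height, it must be pressed 9.5 mm from rest to bring the barb under the strike, and it ends on a hard stop at 12.5 mm, so press about 11 mm. The spring pushes back with about 2.5 N at first and 6.5 N at the stop. It gives no sign when the barb is free; the stop can be felt.
- tape: Roll of brown packing tape, 108 mm across and 48 mm high, flat on the worktop to the left of the cabinet; bystander. Origin: centre of its underside.
- counter: Hand tally counter, 45 x 54 x 24 mm, on the worktop to the right in front; bystander. Origin: centre of its underside.
- tea_jar: Green screw-top bottle, 64 mm across and 176 mm high, standing at the right; bystander. Origin: centre of its underside.

How it is judged:
By the outcome, as a careful person would: the job done as asked, in the order asked, and still so for the second after the job is handed in, with the robot touching nothing.
It also fails if it takes over 58 s, if anything falls off the work surface, if the arm or the gripper's body presses on something with over 40 N, if the wrist force passes 120 N, or if a joint passes its speed limit or range.

## Working session

There is one attempt and no reset: what is moved stays moved. The work goes in short steps, Python scripts to look and compute and a tool call to move; the robot and the scene stay as the last step left them, time stands still between calls to the robot, and variables do not carry over. Pictures are saved under pics/ and viewed, and the job is handed in when it is done.

Besides the shell and the picture viewer there is one more tool, called after "Call:" as name([rows], argument=value, ...), one row to a line, values as JSON. play_rows: Moves the arm, as the interface text tells. Its arguments: {"type":"object","properties":{"deltas":{"type":"array","items":{"type":"array","items":{"type":"array","items":{"type":"number"}}}},"force":{"type":"number"}},"required":["deltas"]}

```bash
mkdir -p pics; cat > h.py <<'E'
import numpy as np, cv2
from station import env
from scipy.spatial.transform import Rotation as R
def pose():
    o=env.get_obs(); return np.array(o['position']),R.from_rotvec(o['orientation'])
def cam(name):
    p,r=pose(); im,d=env.camera(name); c=env.calibration(name); K=np.array(c['K'])
    if 'cam_to_world' in c: T=np.array(c['cam_to_world'])
    else:
        Tt=np.eye(4);Tt[:3,:3]=r.as_matrix();Tt[:3,3]=p;T=Tt@np.array(c['T_tool_cam'])
    v,u=np.mgrid[:400,:640]
    P=np.stack([(u-K[0,2])/K[0,0]*d,(v-K[1,2])/K[1,1]*d,d],-1)@T[:3,:3].T+T[:3,3]
    P[d==0]=np.nan
    return im,d,P,K,T
def save(n,im): cv2.imwrite('pics/'+n+'.png',im[...,::-1])
E
python3 - <<'E'
from h import *
o=env.get_obs(); print(o, env.nose_length)
print(R.from_rotvec(o['orientation']).as_matrix().round(3))
for n in('scene','top'):
    im,d,P,K,T=cam(n); save(n+'0',im); np.save(n+'0.npy',P); print(n,K.round(1).tolist(),T.round(3).tolist())
    for l in('cabinet','door','handle','tape','counter','tea_jar'):
        for q in env.cut_out(n,l)[:1]:
            m=q['mask'];pp=P[m];print(l,round(q['conf'],2),np.round(q['box']),np.nanmedian(pp,0).round(3),np.nanpercentile(pp,2,axis=0).round(3),np.nanpercentile(pp,98,axis=0).round(3))
E
```

```text
{'clock': 0.0, 'joints': array([ 1.11401108e+00,  2.76573018e-01,  1.50616046e+00,  1.55143477e-05,
        1.36072718e+00, -1.21013843e-01]), 'joint_vel': array([ 0.00174958,  0.00122187, -0.00060458,  0.00219501,  0.00079235,
       -0.00061775]), 'joint_torque': array([ 1.41999983e-03, -4.16780019e+01, -2.45799834e+01,  2.44985158e-04,
        1.11838154e-02, -2.05148922e-05]), 'position': array([0.18928319, 0.54250791, 0.30304125]), 'orientation': array([-1.55647821,  0.26398852, -0.26312619]), 'contact_force': array([ 0.54935027,  0.31754234, -0.43562757]), 'moment': array([ 0.02809236,  0.01366741, -0.02453202]), 'gripper_width': 1.0051908417023512} 0.0726
[[ 0.944 -0.001  0.329]
 [-0.33  -0.002  0.944]
 [-0.    -1.    -0.002]]
scene [[483.6, 0.0, 327.2], [0.0, 483.6, 199.6], [0.0, 0.0, 1.0]] [[-0.61, 0.414, -0.675, 1.497], [0.792, 0.347, -0.503, 0.647], [0.026, -0.841, -0.54, 0.881], [0.0, 0.0, 0.0, 1.0]]
cabinet 0.73 [339. 228.  89. 104.] [0.671 0.056 0.145] [ 0.547 -0.064  0.013] [0.677 0.131 0.192]
door 0.59 [354. 194.  56.  34.] [0.551 0.007 0.189] [ 0.341 -0.162  0.055] [
[... 387 characters left out ...]
.915, 0.346, 0.107], [-0.978, -0.197, 0.066, -0.151], [0.008, -0.353, -0.936, 1.342], [0.0, 0.0, 0.0, 1.0]]
cabinet 0.79 [298. 182.  72.  75.] [0.585 0.016 0.188] [ 0.497 -0.076  0.033] [0.67  0.118 0.194]
door 0.66 [294. 201.  65.  37.] [0.544 0.016 0.153] [ 0.492 -0.069  0.026] [0.561 0.113 0.192]
handle 0.61 [295. 200.  66.  39.] [0.544 0.012 0.154] [ 0.492 -0.071  0.022] [0.562 0.115 0.192]
tape 0.74 [218. 189.  39.  35.] [0.555 0.293 0.043] [ 0.504  0.246 -0.002] [0.607 0.348 0.051]
counter 0.76 [384. 268.  19.  15.] [ 0.418 -0.28   0.02 ] [ 0.399 -0.305 -0.003] [ 0.441 -0.258  0.027]
tea_jar 0.68 [442. 203.  29.  38.] [ 0.62  -0.408  0.128] [ 0.606 -0.442 -0.   ] [ 0.659 -0.385  0.179]
```

View pictures.

```bash
python3 - <<'E'
import cv2,numpy as np
a=cv2.imread('pics/scene0.png')[130:310,200:480];b=cv2.imread('pics/top0.png')[120:300,180:460]
cv2.imwrite('pics/c0.png',np.vstack([cv2.resize(a,None,fx=1.6,fy=1.6),cv2.resize(b,None,fx=1.6,fy=1.6)]))
for n in('scene','top'):
    P=np.load(n+'0.npy').reshape(-1,3)
    P=P[(P[:,0]>.44)&(P[:,0]<.75)&(abs(P[:,1]-.03)<.2)]
    r=P[abs(P[:,2]-.19)<.006].astype(np.float32)
    print(n,len(r),np.median(r[:,2]),cv2.minAreaRect(r[:,:2].copy()))
    print(cv2.boxPoints(cv2.minAreaRect(r[:,:2].copy())).round(3).tolist())
    # handle bar: points around z .165-.178
    g=P[(P[:,2]>.160)&(P[:,2]<.182)&(P[:,0]<.53)]
    print('bar',len(g),g.mean(0) if len(g) else 0); print(g[::6].round(3).tolist())
E
```

```text
scene 2130 0.19025198 ((0.6085014343261719, 0.029797285795211792), (0.2046840637922287, 0.14134925603866577), 89.00981140136719)
[[0.5360000133514404, -0.07100000232458115], [0.6769999861717224, -0.07400000095367432], [0.6809999942779541, 0.13099999725818634], [0.5400000214576721, 0.13300000131130219]]
bar 106 [ 0.50112698 -0.0205672   0.17301993]
[[0.494, -0.059, 0.175], [0.496, -0.054, 0.175], [0.502, -0.057, 0.172], [0.495, -0.041, 0.175], [0.506, -0.054, 0.172], [0.492, -0.042, 0.17], [0.51, -0.05, 0.172], [0.495, -0.029, 0.173], [0.5, -0.026, 0.173], [0.496, -0.028, 0.167], [0.499, -0.006, 0.177], [0.5, -0.005, 0.175], [0.502, -0.003, 0.173], [0.5, -0.004, 0.168], [0.497, 0.014, 0.174], [0.501, 0.017, 0.174], [0.504, 0.016, 0.171], [0.513, 0.015, 0.172]]
top 2606 0.18959041 ((0.6062848567962646, 0.024135582149028778), (0.20033696293830872, 0.13833774626255035), 89.35038757324219)
[[0.5360000133514404, -0.07500000298023224], [0.6740000247955322, -0.07699999958276749], [0.6769999861717224, 0.12399999797344208], [0.5379999876022339, 0.125]]
bar 164 [ 0.50242685 -0.02962015  0.17349998]
[[0.526, 0.01, 0.176], [0.525, 0.004, 0.173], [0.517, 0.007, 0.176], [0.516, 0.001, 0.174], [0.525, -0.065, 0.178], [0.509, 0.003, 0.174], [0.504, 0.004, 0.179], [0.5, 0.009, 0.177], [0.518, -0.069, 0.175], [0.515, -0.064, 0.171], [0.497, -0.0, 0.175], [0.51, -0.062, 0.174], [0.493, -0.001, 0.177], [0.497, -0.018, 0.175], [0.509, -0.068, 0.174], [0.493, -0.013, 0.175], [0.497, -0.03, 0.175], [0.491, -0.013, 0.172], [0.495, -0.03, 0.172], [0.502, -0.058, 0.17], [0.491, -0.025, 0.172], [0.493, -0.042, 0.176], [0.498, -0.061, 0.173], [0.491, -0.04, 0.172], [0.493, -0.057, 0.176], [0.489, -0.049, 0.174], [0.494, -0.065, 0.171], [0.49, -0.066, 0.173]]
```

View pics/c0.png

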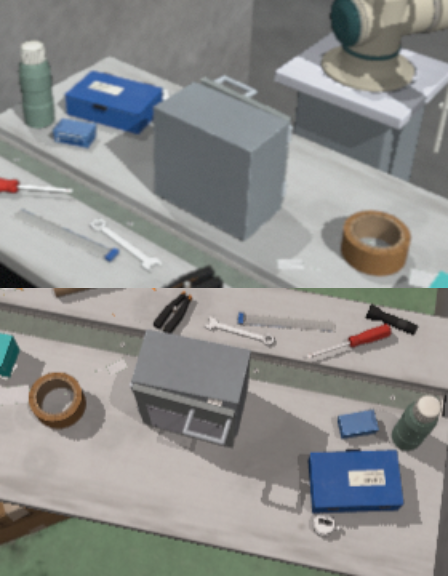

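```bash
cat >> h.py <<'E'
def yawR(deg):  # tool pointing down, jaw axis z at world angle deg
    a=np.radians(deg); z=np.array([np.cos(a),np.sin(a),0]); y=np.array([0,0,-1.]); return R.from_matrix(np.stack([np.cross(y,z),y,z],1))
def delta(p,deg):
    p0,r0=pose(); d=r0.inv().apply(np.array(p)-p0); w=(r0.inv()*yawR(deg)).as_rotvec(degrees=True)
    return w.round(2).tolist()+d.round(4).tolist()
E
python3 - <<'E'
from h import *
print(np.array(env.calibration('wrist')['T_tool_cam']).round(3).tolist(),env.calibration('wrist')['K'])
print(delta([.42,-.03,.36],0))
E
```

```text
[[-0.002, 0.964, 0.267, -0.068], [-0.0, -0.267, 0.964, -0.07], [1.0, 0.001, 0.001, -0.001], [0.0, 0.0, 0.0, 1.0]] [[324.11790456   0.         311.84535743]
 [  0.         324.11790456 197.44919059]
 [  0.           0.           1.        ]]
[-0.0, 70.76, -0.0, 0.4064, -0.0561, -0.4649]
```

Call:
play_rows([
  [[0, 10, 0, 0.04, -0.03, -0.05, 100], [0, 20, 0, 0.09, -0.05, -0.1, 80], [0, 30, 0, 0.13, -0.056, -0.16, 60], [0, 40, 0, 0.18, -0.056, -0.21, 47], [0, 50, 0, 0.23, -0.056, -0.26, 47], [0, 60, 0, 0.28, -0.056, -0.31, 47], [0, 70.76, 0, 0.32, -0.056, -0.36, 47], [0, 70.76, 0, 0.36, -0.056, -0.41, 47], [0, 70.76, 0, 0.41, -0.056, -0.4, 47], [0, 70.76, 0, 0.42, -0.056, -0.4, 47], [0, 70.76, 0, 0.42, -0.056, -0.4, 47]],
])

```text
clock: 2.08
position: [0.4562, 0.025, 0.3595]
orientation: [-1.208, 1.211, -1.212]
contact_force: [-0.4, 0.2, 0.4]
gripper_width: 0.469
```

```bash
python3 - <<'E'
from h import *
p,r=pose();print(p,r.as_matrix().round(3).tolist(),env.get_obs()['gripper_width'],env.get_obs()['clock'])
im,d,P,K,T=cam('wrist'); save('w1',im); np.save('w1.npy',P)
E
```

```text
[0.45624842 0.0249668  0.35950569] [[-0.003, 0.0, 1.0], [-1.0, -0.0, -0.003], [0.0, -1.0, 0.0]] 0.4687891054288419 2.075
```

View pics/w1.png

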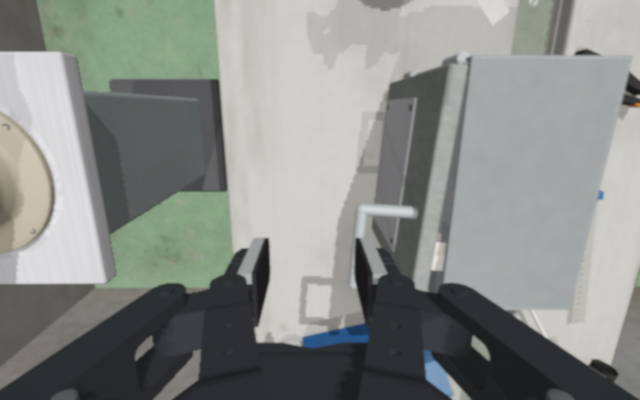

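```bash
python3 - <<'E'
from h import *
P=np.load('w1.npy')
for row in range(60,310,16):
    q=P[row]; m=np.where(abs(q[:,2]-.19)<.005)[0]; m=m[m>400]
    if len(m): print(row,m[0],q[m[0]].round(4),m[-1],q[m[-1]].round(4), 'bar',[q[c].round(3).tolist() for c in range(352,366,3)] if row>205 else '')
m=(abs(P[...,2]-.19)<.006); m[:,:400]=0
r=P[m].astype(np.float32); print(np.median(r[:,2]),cv2.minAreaRect(r[:,:2].copy()),cv2.boxPoints(cv2.minAreaRect(r[:,:2].copy())).round(4).tolist())
b=P[np.isfinite(P[...,2])&(abs(P[...,2]-.172)<.007)&(P[...,0]<.503)&(P[...,0]>.47)]
print(len(b),b.min(0),b.max(0),np.percentile(b,[5,50,95],axis=0)); print(np.polyfit(b[:,1],b[:,0],1))
im=cv2.imread('pics/w1.png')[30:330,340:640]; cv2.imwrite('pics/w1c.png',cv2.resize(im,None,fx=2,fy=2,interpolation=cv2.INTER_CUBIC))
E
```

```text
60 469 [0.5663 0.1239 0.1856] 632 [0.6763 0.1232 0.1898] bar 
76 445 [0.5504 0.1134 0.1863] 628 [0.6751 0.1128 0.191 ] bar 
92 443 [0.5501 0.1026 0.1864] 624 [0.6772 0.1023 0.1886] bar 
108 440 [0.5491 0.0916 0.1863] 620 [0.6764 0.0914 0.1894] bar 
124 438 [0.5483 0.0804 0.1878] 616 [0.676  0.0803 0.1898] bar 
140 434 [0.5475 0.0686 0.1851] 612 [0.6756 0.0689 0.1902] bar 
156 432 [0.5465 0.057  0.1871] 608 [0.6749 0.0573 0.1908] bar 
172 429 [0.546  0.0445 0.1854] 604 [0.6766 0.0449 0.1888] bar 
188 426 [0.5449 0.0318 0.1852] 600 [0.6745 0.033  0.1911] bar 
204 423 [0.5437 0.0189 0.1853] 596 [0.6756 0.02   0.1897] bar 
220 422 [0.5432 0.0065 0.1879] 592 [0.6766 0.0065 0.1885] bar [[0.513, -0.06, -0.001], [0.493, 0.0, 0.17], [0.495, 0.002, 0.174], [0.497, 0.002, 0.174], [0.5, 0.002, 0.175]]
236 418 [ 0.5422 -0.0082  0.185 ] 588 [ 0.6763 -0.0069  0.1888] bar [[0.513, -0.085, -0.001], [0.493, -0.013, 0.173], [0.495, -0.012, 0.174], [0.498, -0.012, 0.175], [0.501, -0.013, 0.173]]
252 416 [ 0.5416 -0.022   0.1857] 584 [ 0.6752 -0.0203  0.1899] bar [[0.491, -0.029, 0.171], [0.476, 0.028, 0
[... 439 characters left out ...]
319]]
300 490 [ 0.6063 -0.0644  0.1895] 572 [ 0.6753 -0.0645  0.1895] bar [[0.516, -0.188, 0.0], [0.521, -0.187, 0.001], [0.526, -0.188, -0.001], [0.476, 0.017, 0.314], [0.476, 0.021, 0.321]]
0.18985826 ((0.6084921956062317, 0.02594105154275894), (0.20121608674526215, 0.13703446090221405), 89.4553451538086) [[0.5389999747276306, -0.07400000095367432], [0.6759999990463257, -0.07530000060796738], [0.6779999732971191, 0.125900000333786], [0.5408999919891357, 0.12720000743865967]]
605 [ 0.48862627 -0.06367411  0.16810107] [0.50293892 0.01489848 0.17686126] [[ 0.48986332 -0.05886759  0.17051989]
 [ 0.49482573 -0.00602446  0.17364396]
 [ 0.50173562  0.01308838  0.17543836]]
[0.11549959 0.49685758]
```

View pics/w1c.png

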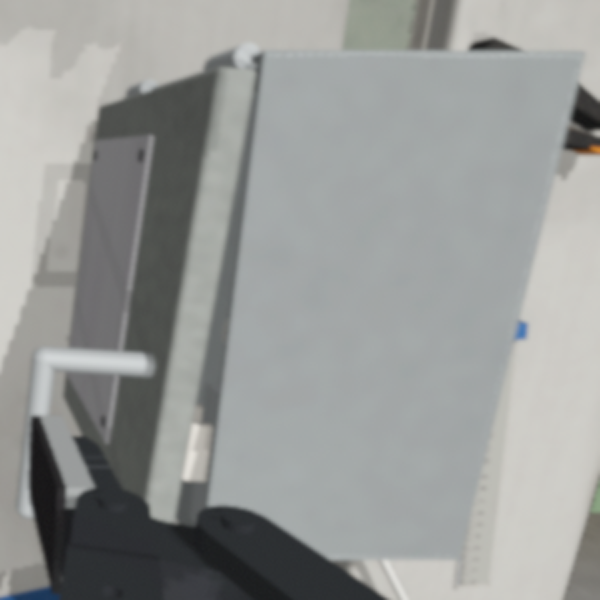

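```bash
python3 - <<'E'
from h import *
print(delta([.497,-.026,.36],-4)); print(delta([.497,-.026,.225],-4))
E
```

```text
[0.08, 3.89, -0.03, 0.052, -0.0006, 0.0424]
[0.08, 3.89, -0.03, 0.0521, 0.1344, 0.0426]
```

Call:
play_rows([
  [[0, 3.9, 0, 0.052, 0, 0.0425, 47], [0, 3.9, 0, 0.052, 0, 0.0425, 47], [0, 3.9, 0, 0.052, 0.03, 0.0425, 47], [0, 3.9, 0, 0.052, 0.07, 0.0425, 47], [0, 3.9, 0, 0.052, 0.1, 0.0425, 47], [0, 3.9, 0, 0.052, 0.12, 0.0425, 47], [0, 3.9, 0, 0.052, 0.134, 0.0425, 47], [0, 3.9, 0, 0.052, 0.134, 0.0425, 47]],
], force=20)

```text
clock: 3.12
position: [0.496, -0.0251, 0.225]
orientation: [-1.177, 1.263, -1.258]
contact_force: [0.7, 0.0, -0.4]
gripper_width: 0.473
```

```bash
python3 - <<'E'
from h import *
im,d,P,K,T=cam('wrist'); save('w2',im)
E
```

```text
(no output)
```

View pics/w2.png

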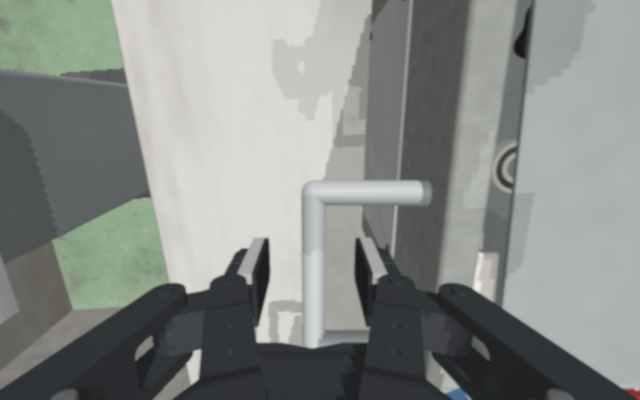

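Call:
play_rows([
  [[0, 0, 0, 0, 0, 0, 0], [0, 0, 0, 0, 0, 0, 0], [0, 0, 0, 0, 0, 0, 0], [0, 0, 0, 0, 0, 0, 0], [0, 0, 0, 0, 0, 0, 0]],
], force=20)

```text
clock: 3.8
position: [0.4971, -0.0254, 0.2267]
orientation: [-1.175, 1.26, -1.26]
contact_force: [-1.2, -0.0, 5.4]
gripper_width: 0.103
```

```bash
cat >> h.py <<'E'
H=np.array([.5665,.122])
def hp(t): s,c=np.sin(t),np.cos(t); return H+.150*np.array([-s,-c])+.059*np.array([-c,s])
E
python3 - <<'E'
from h import *
p,r=pose();print(p)
t0=.07
w0=hp(t0)
for t in(.10,.13,.16,.19,.22,.24,.25,.26,.27,.28,.29):
    q=p[:2]+hp(t)-w0; print(t,q.round(4),delta([*q,p[2]],-np.degrees(t)))
E
```

```text
[ 0.49709912 -0.02544599  0.22665597]
0.1 [ 0.4928 -0.0233] [-0.01, 1.76, -0.03, -0.0018, -0.0, -0.0045]
0.13 [ 0.4885 -0.021 ] [-0.01, 3.48, -0.03, -0.0038, -0.0, -0.0089]
0.16 [ 0.4843 -0.0186] [-0.01, 5.19, -0.03, -0.0059, -0.0, -0.0132]
0.19 [ 0.4802 -0.0161] [-0.01, 6.91, -0.03, -0.0082, -0.0, -0.0175]
0.22 [ 0.4761 -0.0134] [-0.01, 8.63, -0.03, -0.0105, -0.0, -0.0217]
0.24 [ 0.4735 -0.0116] [-0.01, 9.78, -0.03, -0.0122, -0.0, -0.0245]
0.25 [ 0.4722 -0.0107] [-0.01, 10.35, -0.03, -0.013, -0.0, -0.0259]
0.26 [ 0.4709 -0.0097] [-0.01, 10.92, -0.03, -0.0139, -0.0, -0.0273]
0.27 [ 0.4696 -0.0088] [-0.01, 11.5, -0.03, -0.0147, -0.0, -0.0286]
0.28 [ 0.4683 -0.0078] [-0.01, 12.07, -0.03, -0.0156, -0.0, -0.03]
0.29 [ 0.467  -0.0068] [-0.01, 12.64, -0.03, -0.0165, -0.0, -0.0313]
```

Call:
play_rows([
  [[0, 1.8, 0, -0.0018, 0, -0.0045, 0], [0, 3.5, 0, -0.0038, 0, -0.0089, 0], [0, 5.2, 0, -0.0059, 0, -0.0132, 0], [0, 6.9, 0, -0.0082, 0, -0.0175, 0], [0, 6.9, 0, -0.0082, 0, -0.0175, 0]],
])

```text
clock: 4.42
position: [0.4795, -0.0158, 0.2267]
orientation: [-1.113, 1.349, -1.347]
contact_force: [-1.2, -0.2, 3.0]
gripper_width: 0.104
```

```bash
cat > fo.py <<'E'
from h import *
o=env.get_obs();print(o['contact_force'].round(2),o['moment'].round(2),o['position'].round(4),round(float(o['clock']),2))
E
python3 fo.py
```

```text
[-1.22 -0.17  3.01] [-0.02  0.18  0.05] [ 0.4795 -0.0158  0.2267] 4.42
```

```bash
cat > pl.py <<'E'
from h import *
import sys
p,r=pose();t0=-np.radians(np.degrees(np.arctan2(*r.as_matrix()[[1,0],2])));print('t',t0,p)
for t in map(float,sys.argv[1:]):
    q=p[:2]+hp(t)-hp(t0); print(t,q.round(4),delta([*q,p[2]],-np.degrees(t)))
E
python3 pl.py .21 .23 .24 .25 .26 .265 .27 .275 .28 .285 .29
```

```text
t 0.1899381764433913 [ 0.47946186 -0.01575841  0.22669899]
0.21 [ 0.4767 -0.014 ] [0.04, 1.15, -0.03, -0.0012, 0.0, -0.003]
0.23 [ 0.4741 -0.0122] [0.05, 2.3, -0.03, -0.0025, 0.0, -0.006]
0.24 [ 0.4728 -0.0113] [0.05, 2.87, -0.03, -0.0031, 0.0, -0.0074]
0.25 [ 0.4714 -0.0103] [0.05, 3.44, -0.03, -0.0038, 0.0, -0.0089]
0.26 [ 0.4701 -0.0094] [0.05, 4.01, -0.03, -0.0045, 0.0, -0.0104]
0.265 [ 0.4695 -0.0089] [0.05, 4.3, -0.03, -0.0048, 0.0, -0.0111]
0.27 [ 0.4688 -0.0084] [0.05, 4.59, -0.03, -0.0052, 0.0, -0.0118]
0.275 [ 0.4682 -0.0079] [0.05, 4.87, -0.03, -0.0056, 0.0, -0.0125]
0.28 [ 0.4676 -0.0074] [0.05, 5.16, -0.03, -0.0059, 0.0, -0.0133]
0.285 [ 0.4669 -0.007 ] [0.05, 5.45, -0.03, -0.0063, 0.0, -0.014]
0.29 [ 0.4663 -0.0065] [0.05, 5.73, -0.03, -0.0066, 0.0, -0.0147]
```

Call:
play_rows([
  [[0, 1.15, 0, -0.0012, 0, -0.003, 0], [0, 2.3, 0, -0.0025, 0, -0.006, 0], [0, 3.4, 0, -0.0038, 0, -0.0089, 0], [0, 3.4, 0, -0.0038, 0, -0.0089, 0]],
])

```text
clock: 4.92
position: [0.471, -0.0101, 0.2267]
orientation: [-1.081, 1.392, -1.389]
contact_force: [-0.5, -0.1, 2.5]
gripper_width: 0.103
```

```bash
python3 fo.py; python3 pl.py .255 .26 .265 .27 .275 .28 .285 .29
```

```text
[-0.45 -0.14  2.5 ] [-0.05  0.12 -0.06] [ 0.471  -0.0101  0.2267] 4.92
t 0.24958090722352733 [ 0.47101508 -0.01006179  0.22670366]
0.255 [ 0.4703 -0.0095] [0.09, 0.31, -0.04, -0.0003, 0.0, -0.0008]
0.26 [ 0.4697 -0.0091] [0.09, 0.6, -0.04, -0.0006, 0.0, -0.0016]
0.265 [ 0.469  -0.0086] [0.09, 0.88, -0.04, -0.0009, 0.0, -0.0023]
0.27 [ 0.4684 -0.0081] [0.09, 1.17, -0.04, -0.0012, 0.0, -0.0031]
0.275 [ 0.4677 -0.0076] [0.09, 1.46, -0.04, -0.0015, 0.0, -0.0038]
0.28 [ 0.4671 -0.0071] [0.09, 1.74, -0.04, -0.0019, 0.0, -0.0045]
0.285 [ 0.4664 -0.0066] [0.09, 2.03, -0.04, -0.0022, 0.0, -0.0053]
0.29 [ 0.4658 -0.0061] [0.09, 2.32, -0.04, -0.0025, 0.0, -0.006]
```

Small steps towards the catch.

Call:
play_rows([
  [[0, 0.6, 0, -0.0006, 0, -0.0016, 0], [0, 0.9, 0, -0.0009, 0, -0.0023, 0], [0, 0.9, 0, -0.0009, 0, -0.0023, 0]],
])

```text
clock: 5.3
position: [0.469, -0.0086, 0.2267]
orientation: [-1.072, 1.404, -1.4]
contact_force: [-0.3, -0.5, 1.1]
gripper_width: 0.104
```

Call:
play_rows([
  [[0, 0.3, 0, -0.0003, 0, -0.0008, 0], [0, 0.3, 0, -0.0003, 0, -0.0008, 0]],
])

```text
clock: 5.55
position: [0.4683, -0.0081, 0.2267]
orientation: [-1.069, 1.408, -1.404]
contact_force: [-0.3, -1.7, 1.5]
gripper_width: 0.106
```

Call:
play_rows([
  [[0, 0.3, 0, -0.0003, 0, -0.0008, 0], [0, 0.3, 0, -0.0003, 0, -0.0008, 0]],
])

```text
clock: 5.8
position: [0.4676, -0.0075, 0.2267]
orientation: [-1.066, 1.411, -1.408]
contact_force: [0.3, -0.8, 0.9]
gripper_width: 0.107
```

Call:
play_rows([
  [[0, 0.3, 0, -0.0003, 0, -0.0008, 0], [0, 0.3, 0, -0.0003, 0, -0.0008, 0]],
])

```text
clock: 6.05
position: [0.467, -0.0071, 0.2267]
orientation: [-1.063, 1.415, -1.412]
contact_force: [0.8, -1.1, 0.6]
gripper_width: 0.1
```

```bash
python3 fo.py;  python3 - <<'E'
from h import *
im,d,P,K,T=cam('wrist'); save('w3',im); np.save('w3.npy',P)
E
```

```text
[ 0.79 -1.1   0.64] [-0.2  -0.21 -0.03] [ 0.467  -0.0071  0.2267] 6.05
```

View pics/w3.png

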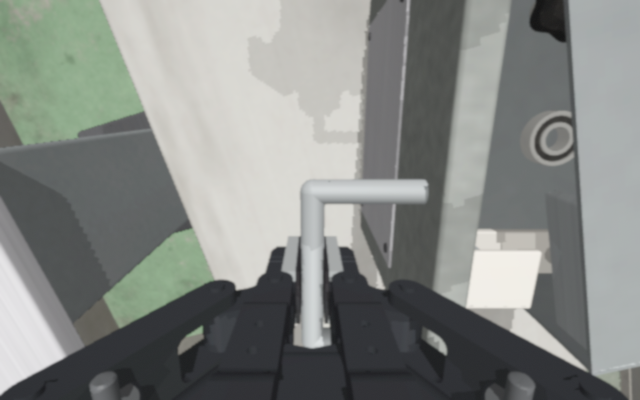

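```bash
python3 - <<'E'
from h import *
P=np.load('w3.npy')
for row in range(20,360,17):
    q=P[row]; m=np.where((abs(q[:,2]-.19)<.005))[0]
    m=m[m>380]
    if len(m)<3: continue
    k=np.split(m,np.where(np.diff(m)>4)[0]+1)
    print(row,[(s[0],s[-1],q[s[0]].round(4).tolist(),q[s[-1]].round(4).tolist()) for s in k if len(s)>4])
for row in(238,255,265,275,285,295,303): print(row,[(c,P[row,c].round(4).tolist()) for c in range(470,545,12)])
E
```

```text
20 [(np.int64(456), np.int64(507), [0.536, 0.0703, 0.1851], [0.5489, 0.0657, 0.189]), (np.int64(565), np.int64(639), [0.566, 0.0609, 0.1883], [0.5849, 0.0548, 0.1909])]
37 [(np.int64(455), np.int64(505), [0.5348, 0.0656, 0.1853], [0.5477, 0.0612, 0.1889]), (np.int64(566), np.int64(639), [0.5659, 0.0561, 0.1884], [0.5851, 0.0501, 0.1906])]
54 [(np.int64(454), np.int64(502), [0.5336, 0.0608, 0.1853], [0.546, 0.0566, 0.1895]), (np.int64(567), np.int64(639), [0.5647, 0.0512, 0.1899], [0.5865, 0.045, 0.189])]
71 [(np.int64(453), np.int64(500), [0.5321, 0.0559, 0.1863], [0.5451, 0.0519, 0.1889]), (np.int64(568), np.int64(639), [0.5668, 0.0459, 0.187], [0.5859, 0.0401, 0.1896])]
88 [(np.int64(450), np.int64(497), [0.5308, 0.051, 0.185], [0.5431, 0.0472, 0.1897]), (np.int64(569), np.int64(639), [0.5664, 0.0406, 0.1874], [0.5862, 0.0348, 0.1892])]
105 [(np.int64(449), np.int64(495), [0.5293, 0.0459, 0.1859], [0.542, 0.0422, 0.1893]), (np.int64(570), np.int64(639), [0.5657, 0.0354, 0.1882], [0.5854, 0.0297, 0.19])]
122 [(np.int64(447), np.int64(492), [0.528, 0.0405, 0.1851], [0.5405, 0.0371, 0
[... 3158 characters left out ...]
0.0273, 0.1786]), (482, [0.533, -0.0283, 0.1792]), (494, [0.5376, -0.0296, 0.1793]), (506, [0.5424, -0.031, 0.1792]), (518, [0.5475, -0.033, 0.1783]), (530, [0.552, -0.0341, 0.1786]), (542, [0.5839, -0.0711, 0.1333])]
295 [(470, [0.5277, -0.0318, 0.1789]), (482, [0.5324, -0.0329, 0.1791]), (494, [0.5375, -0.035, 0.1783]), (506, [0.5419, -0.0357, 0.1791]), (518, [0.5463, -0.0367, 0.1795]), (530, [0.5515, -0.0387, 0.1787]), (542, [0.5782, -0.0705, 0.1419])]
303 [(470, [0.527, -0.0351, 0.1794]), (482, [0.5319, -0.0367, 0.1791]), (494, [0.5364, -0.0376, 0.1796]), (506, [0.5418, -0.0401, 0.1783]), (518, [0.5463, -0.041, 0.1788]), (530, [0.5506, -0.0417, 0.1796]), (542, [0.5749, -0.0714, 0.1467])]
```

Call:
play_rows([
  [[0, 0.3, 0, -0.0003, 0, -0.0008, 0], [0, 0.3, 0, -0.0003, 0, -0.0008, 0]],
])

```text
clock: 6.35
position: [0.4669, -0.007, 0.2267]
orientation: [-1.06, 1.417, -1.417]
contact_force: [2.7, -2.4, -1.6]
gripper_width: 0.104
```

Call:
play_rows([
  [[0, 0.2, 0, -0.0002, 0, -0.0005, 0], [0, 0.2, 0, -0.0002, 0, -0.0005, 0]],
])

```text
clock: 6.6
position: [0.4668, -0.0069, 0.2267]
orientation: [-1.057, 1.418, -1.42]
contact_force: [3.4, -4.0, -1.3]
gripper_width: 0.107
```

Call:
play_rows([
  [[0, 0, 0, 0, 0, 0.0005, 20], [0, 0, 0, 0, 0, 0.0005, 45], [0, 0, 0, 0, 0, 0.0005, 45], [0, 0, 0, 0, -0.02, 0.0005, 45], [0, 0, 0, 0, -0.06, 0.0005, 45], [0, 0, 0, 0, -0.1, 0.0005, 30], [0, 0, 0, 0, -0.12, 0.0005, 0], [0, 0, 0, 0, -0.12, 0.0005, 0]],
])

```text
clock: 7.6
position: [0.4676, -0.0068, 0.3481]
orientation: [-1.055, 1.416, -1.421]
contact_force: [-0.4, 0.4, -1.2]
gripper_width: -0.002
```

```bash
python3 fo.py;  python3 - <<'E'
from h import *
im,d,P,K,T=cam('wrist'); save('w4',im); np.save('w4.npy',P)
q=P[...]
for row in range(60,400,17):
    q=P[row]; m=np.where((abs(q[:,2]-.19)<.005))[0]
    m=m[m>330]
    if len(m)<3: continue
    k=np.split(m,np.where(np.diff(m)>4)[0]+1)
    print(row,[(s[0],s[-1],q[s[0]].round(4).tolist(),q[s[-1]].round(4).tolist()) for s in k if len(s)>4])
E
```

```text
[-0.43  0.39 -1.22] [ 0.01 -0.01  0.01] [ 0.4676 -0.0068  0.3481] 7.6
60 [(np.int64(377), np.int64(398), [0.5373, 0.0742, 0.188], [0.551, 0.0704, 0.1866]), (np.int64(423), np.int64(597), [0.5661, 0.0656, 0.1891], [0.6757, 0.0331, 0.1895])]
77 [(np.int64(376), np.int64(397), [0.5343, 0.0641, 0.1876], [0.5477, 0.0601, 0.188]), (np.int64(426), np.int64(598), [0.5656, 0.0547, 0.1901], [0.6747, 0.0223, 0.1907])]
94 [(np.int64(375), np.int64(396), [0.5316, 0.0537, 0.1855], [0.5448, 0.0497, 0.1879]), (np.int64(429), np.int64(599), [0.5656, 0.0435, 0.1897], [0.6748, 0.0111, 0.1907])]
111 [(np.int64(374), np.int64(395), [0.5283, 0.0429, 0.1851], [0.5418, 0.039, 0.1874]), (np.int64(432), np.int64(600), [0.5659, 0.0318, 0.1883], [0.6749, -0.0004, 0.1907])]
128 [(np.int64(374), np.int64(394), [0.5252, 0.0319, 0.1874], [0.5384, 0.0281, 0.1885]), (np.int64(435), np.int64(600), [0.5657, 0.02, 0.1885], [0.6755, -0.0125, 0.1892])]
145 [(np.int64(373), np.int64(393), [0.5218, 0.0207, 0.1875], [0.5354, 0.0166, 0.1873]), (np.int64(438), np.int64(601), [0.5659, 0.0076, 0.1876], [0.675, -0.0245, 0.1898])]
[... 353 characters left out ...]
96 [(np.int64(371), np.int64(389), [0.5115, -0.0151, 0.1879], [0.5238, -0.0182, 0.1902]), (np.int64(448), np.int64(604), [0.5653, -0.0306, 0.1897], [0.6745, -0.0629, 0.1904])]
213 [(np.int64(370), np.int64(388), [0.5078, -0.0282, 0.1867], [0.5204, -0.0311, 0.1892]), (np.int64(451), np.int64(591), [0.565, -0.044, 0.1902], [0.665, -0.0739, 0.1899])]
230 [(np.int64(369), np.int64(387), [0.5038, -0.0414, 0.1862], [0.5166, -0.0439, 0.1894]), (np.int64(454), np.int64(526), [0.5654, -0.0588, 0.1886], [0.6171, -0.0738, 0.1897])]
247 [(np.int64(369), np.int64(386), [0.5003, -0.0541, 0.1884], [0.5128, -0.0576, 0.1888]), (np.int64(457), np.int64(461), [0.5654, -0.0737, 0.188], [0.5676, -0.0734, 0.19])]
```

View pics/w4.png

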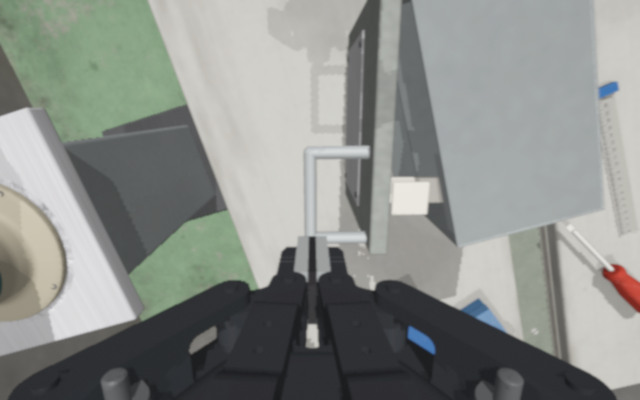

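```bash
cat >> h.py <<'E'
H=np.array([.566,.122])
def fp(t,n,l=.150): s,c=np.sin(t),np.cos(t); return H+l*np.array([-s,-c])+n*np.array([c,-s])
E
python3 - <<'E'
from h import *
q=fp(.288,.014); print(q); a=90-np.degrees(.288)
for z in(.345,.275,.26): print(delta([*q,z],a))
E
```

```text
[ 0.53681812 -0.02579857]
[-0.07, -90.09, 0.06, -0.0017, 0.0018, 0.0724]
[-0.07, -90.09, 0.06, -0.0017, 0.0718, 0.0723]
[-0.07, -90.09, 0.06, -0.0017, 0.0868, 0.0723]
```

Call:
play_rows([
  [[0, -10, 0, 0, 0, 0.01, 0], [0, -20, 0, 0, 0, 0.02, 0], [0, -30, 0, 0, 0, 0.03, 0], [0, -40, 0, 0, 0, 0.04, 0], [0, -50, 0, -0.0017, 0, 0.05, 0], [0, -60, 0, -0.0017, 0, 0.06, 0], [0, -70, 0, -0.0017, 0, 0.072, 0], [0, -80, 0, -0.0017, 0.02, 0.0723, 0], [0, -90.1, 0, -0.0017, 0.04, 0.0723, 0], [0, -90.1, 0, -0.0017, 0.06, 0.0723, 0], [0, -90.1, 0, -0.0017, 0.07, 0.0723, 0], [0, -90.1, 0, -0.0017, 0.07, 0.0723, 0]],
])

```text
clock: 9.15
position: [0.5361, -0.0257, 0.2754]
orientation: [-1.559, 0.227, -0.225]
contact_force: [-0.8, -0.1, 0.6]
gripper_width: 0.003
```

```bash
python3 fo.py;  python3 - <<'E'
from h import *
im,d,P,K,T=cam('wrist'); save('w5',im); np.save('w5.npy',P)
q=fp(.288,.014); print(delta([*q,.26],90-np.degrees(.288)))
im,d,P,K,T=cam('top'); save('t5',im[100:300,200:440].repeat(2,0).repeat(2,1))
E
```

```text
[-0.76 -0.14  0.63] [0.04 0.01 0.01] [ 0.5361 -0.0257  0.2754] 9.15
[-0.0, 0.0, 0.02, 0.0001, 0.0164, 0.0]
```

View pics/w5.png

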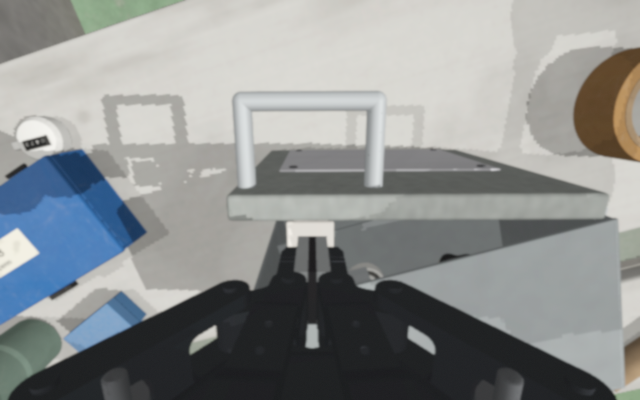

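View pics/t5.png

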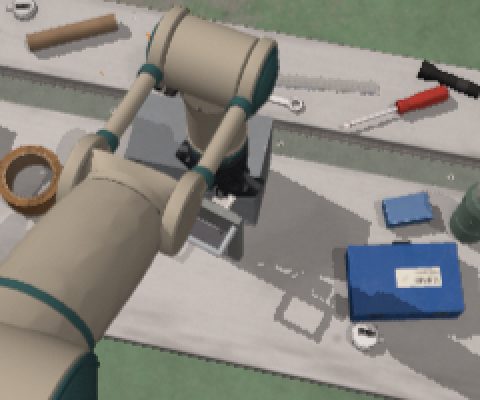

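Call:
play_rows([
  [[0, 0, 0, 0, 0.008, 0, 0], [0, 0, 0, 0, 0.015, 0, 0], [0, 0, 0, 0, 0.019, 0, 0], [0, 0, 0, 0, 0.019, 0, 0]],
])

```text
clock: 9.75
position: [0.5368, -0.0258, 0.2576]
orientation: [-1.559, 0.225, -0.227]
contact_force: [0.1, 0.2, -0.0]
gripper_width: -0.002
```

```bash
python3 fo.py
```

```text
[ 0.14  0.19 -0.04] [-0.04 -0.05  0.03] [ 0.5368 -0.0258  0.2576] 9.75
```

Call:
play_rows([
  [[0, 0, 0, 0, 0.0015, 0, 0], [0, 0, 0, 0, 0.0015, 0, 0]],
])

```text
clock: 10.0
position: [0.5368, -0.0258, 0.2561]
orientation: [-1.559, 0.225, -0.227]
contact_force: [-0.2, 0.4, 0.8]
gripper_width: -0.0
```

Call:
play_rows([
  [[0, 0, 0, 0, 0.0015, 0, 0], [0, 0, 0, 0, 0.0015, 0, 0]],
])

```text
clock: 10.25
position: [0.5368, -0.0258, 0.2545]
orientation: [-1.559, 0.225, -0.227]
contact_force: [-0.0, -0.5, -0.1]
gripper_width: -0.002
```

Call:
play_rows([
  [[0, 0, 0, 0, 0.0015, 0, 0], [0, 0, 0, 0, 0.0015, 0, 0]],
])

```text
clock: 10.5
position: [0.5367, -0.0258, 0.2529]
orientation: [-1.559, 0.226, -0.226]
contact_force: [0.3, 0.2, 0.2]
gripper_width: 0.001
```

Call:
play_rows([
  [[0, 0, 0, 0, 0.001, 0, 0], [0, 0, 0, 0, 0.001, 0, 0]],
])

```text
clock: 10.75
position: [0.5367, -0.0258, 0.2519]
orientation: [-1.559, 0.226, -0.227]
contact_force: [-0.0, 0.3, -0.1]
gripper_width: 0.002
```

Call:
play_rows([
  [[0, 0, 0, 0, 0.001, 0, 0], [0, 0, 0, 0, 0.001, 0, 0]],
])

```text
clock: 11.0
position: [0.5367, -0.0258, 0.2511]
orientation: [-1.559, 0.225, -0.227]
contact_force: [-0.3, 0.1, 2.2]
gripper_width: 0.003
```

Call:
play_rows([
  [[0, 0, 0, 0, 0.001, 0, 0], [0, 0, 0, 0, 0.001, 0, 0]],
])

```text
clock: 11.25
position: [0.5368, -0.0258, 0.2502]
orientation: [-1.559, 0.225, -0.227]
contact_force: [-1.7, 0.2, 2.4]
gripper_width: 0.001
```

Call:
play_rows([
  [[0, 0, 0, 0, 0.001, 0, 0], [0, 0, 0, 0, 0.001, 0, 0]],
])

```text
clock: 11.5
position: [0.5368, -0.0258, 0.2492]
orientation: [-1.559, 0.225, -0.227]
contact_force: [-0.3, -0.4, 3.1]
gripper_width: 0.002
```

Call:
play_rows([
  [[0, 0, 0, 0, 0.001, 0, 0], [0, 0, 0, 0, 0.002, 0, 0], [0, 0, 0, 0, 0.003, 0, 0], [0, 0, 0, 0, 0.004, 0, 0], [0, 0, 0, 0, 0.005, 0, 0], [0, 0, 0, 0, 0.005, 0, 0]],
])

```text
clock: 12.25
position: [0.5369, -0.0258, 0.2442]
orientation: [-1.559, 0.225, -0.227]
contact_force: [-0.2, 0.1, 4.8]
gripper_width: -0.003
```

Call:
play_rows([
  [[0, 0, 0, 0, 0.001, 0, 0], [0, 0, 0, 0, 0.002, 0, 0], [0, 0, 0, 0, 0.0025, 0, 0], [0, 0, 0, 0, 0.0025, 0, 0]],
])

```text
clock: 12.75
position: [0.537, -0.0259, 0.2418]
orientation: [-1.559, 0.225, -0.227]
contact_force: [-0.2, -0.0, 5.1]
gripper_width: -0.003
```

Call:
play_rows([
  [[0, 0, 0, 0, 0.0005, 0, 0], [0, 0, 0, 0, 0.001, 0, 0], [0, 0, 0, 0, 0.001, 0, 0]],
])

```text
clock: 13.12
position: [0.537, -0.0259, 0.2409]
orientation: [-1.559, 0.225, -0.227]
contact_force: [-0.7, -0.4, 5.3]
gripper_width: -0.0
```

```bash
cat > pp.py <<'E'
from h import *
import sys
p,r=pose();t0=np.pi/2-np.arctan2(*r.as_matrix()[[1,0],2])
d=p[:2]-H; s,c=np.sin(t0),np.cos(t0); print('t',t0,'n',d@[c,-s],'l',d@[-s,-c],'z',p[2])
z=float(sys.argv[1]);n=float(sys.argv[2]);l=float(sys.argv[3])
for t in map(float,sys.argv[4:]): print(t,delta([*fp(t,n,l),z],90-np.degrees(t)))
E
python3 pp.py .2403 .011 .150 .288 .31 .33 .35 .37 .39 .41 .43 .45
```

```text
t 0.28798884467835695 n 0.01420088274071535 l 0.15001381270461941 z 0.24090742014893568
0.288 [-0.01, 0.0, 0.1, -0.0032, 0.0006, 0.0]
0.31 [-0.01, 1.26, 0.1, -0.0065, 0.0006, -0.0002]
0.33 [-0.01, 2.41, 0.1, -0.0095, 0.0006, -0.0003]
0.35 [-0.01, 3.55, 0.1, -0.0125, 0.0006, -0.0004]
0.37 [-0.01, 4.7, 0.1, -0.0155, 0.0006, -0.0004]
0.39 [-0.02, 5.84, 0.1, -0.0185, 0.0006, -0.0003]
0.41 [-0.02, 6.99, 0.1, -0.0215, 0.0006, -0.0002]
0.43 [-0.02, 8.14, 0.1, -0.0245, 0.0006, -0.0]
0.45 [-0.02, 9.28, 0.1, -0.0275, 0.0006, 0.0002]
```

Call:
play_rows([
  [[0, 0, 0, 0, 0.0005, 0, 0], [0, 0, 0, -0.0015, 0.0005, 0, 0], [0, 0, 0, -0.0032, 0.0005, 0, 0], [0, 0.6, 0, -0.0048, 0.0005, -0.0001, 0], [0, 1.26, 0, -0.0065, 0.0005, -0.0002, 0], [0, 1.26, 0, -0.0065, 0.0005, -0.0002, 0]],
])

```text
clock: 13.88
position: [0.5315, -0.0246, 0.2409]
orientation: [-1.558, 0.24, -0.247]
contact_force: [0.2, -0.9, 5.9]
gripper_width: 0.0
```

```bash
python3 fo.py;python3 pp.py .2403 .011 .150 .31 .33 .35 .37 .39 .41 .43 .45 .47;  python3 - <<'E'
from h import *
im,d,P,K,T=cam('wrist'); save('w6',im)
E
```

```text
[ 0.21 -0.93  5.92] [-0.11 -0.04  0.01] [ 0.5315 -0.0246  0.2409] 13.88
t 0.3100179138252708 n 0.011814130890225068 l 0.15012557782697833 z 0.24088697173917265
0.31 [-0.0, -0.0, 0.24, -0.0008, 0.0006, 0.0001]
0.33 [-0.01, 1.14, 0.24, -0.0038, 0.0006, -0.0001]
0.35 [-0.01, 2.29, 0.24, -0.0068, 0.0006, -0.0002]
0.37 [-0.01, 3.44, 0.24, -0.0098, 0.0005, -0.0003]
0.39 [-0.01, 4.58, 0.24, -0.0128, 0.0005, -0.0003]
0.41 [-0.02, 5.73, 0.24, -0.0158, 0.0005, -0.0002]
0.43 [-0.02, 6.87, 0.24, -0.0188, 0.0005, -0.0001]
0.45 [-0.02, 8.02, 0.24, -0.0219, 0.0005, 0.0001]
0.47 [-0.02, 9.17, 0.24, -0.0249, 0.0005, 0.0003]
```

View pics/w6.png

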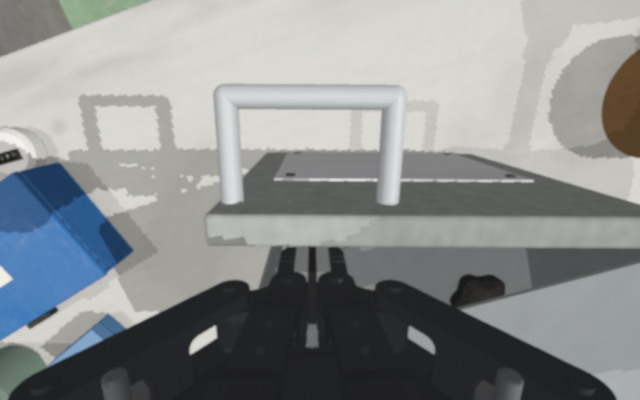

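Call:
play_rows([
  [[0, 0, 0, -0.0008, 0.0008, 0, 0], [0, 1.14, 0, -0.0038, 0.0008, -0.0001, 0], [0, 1.7, 0, -0.0053, 0.0008, -0.0001, 0], [0, 1.7, 0, -0.0053, 0.0008, -0.0001, 0]],
])

```text
clock: 14.42
position: [0.5271, -0.0234, 0.2405]
orientation: [-1.555, 0.262, -0.272]
contact_force: [0.0, -0.5, 5.9]
gripper_width: 0.003
```

```bash
python3 fo.py;python3 pp.py .2403 .011 .150 .35 .36 .37 .39 .41 .43 .45 .47;  python3 - <<'E'
from h import *
im,d,P,K,T=cam('wrist'); save('w7',im)
E
```

```text
[ 0.   -0.51  5.92] [-0.13  0.    0.03] [ 0.5271 -0.0234  0.2405] 14.43
t 0.3396879208131778 n 0.011769013825084811 l 0.1501057979037063 z 0.24050799159978303
0.35 [0.0, 0.59, 0.37, -0.0023, 0.0002, 0.0]
0.36 [-0.0, 1.16, 0.37, -0.0038, 0.0002, -0.0001]
0.37 [-0.0, 1.74, 0.37, -0.0053, 0.0002, -0.0002]
0.39 [-0.01, 2.88, 0.37, -0.0083, 0.0002, -0.0003]
0.41 [-0.01, 4.03, 0.37, -0.0113, 0.0001, -0.0003]
0.43 [-0.01, 5.17, 0.37, -0.0143, 0.0001, -0.0003]
0.45 [-0.02, 6.32, 0.37, -0.0174, 0.0001, -0.0002]
0.47 [-0.02, 7.47, 0.37, -0.0204, 0.0001, -0.0001]
```

View pics/w7.png

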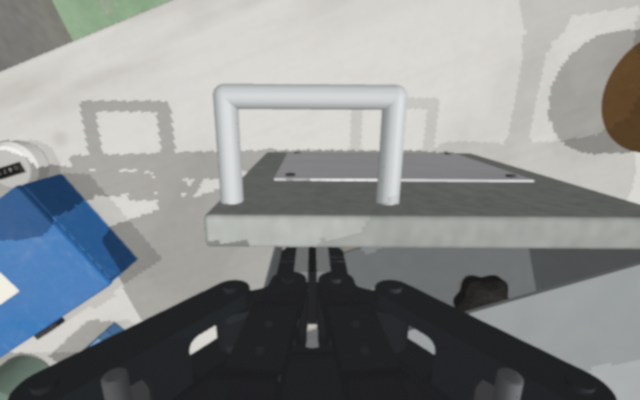

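Call:
play_rows([
  [[0, 0.6, 0, -0.0023, 0.0004, 0, 0], [0, 1.74, 0, -0.0053, 0.0005, -0.0002, 0], [0, 2.9, 0, -0.0083, 0.0005, -0.0003, 0], [0, 4.0, 0, -0.0113, 0.0005, -0.0003, 0], [0, 5.2, 0, -0.0143, 0.0005, -0.0003, 0], [0, 6.3, 0, -0.0174, 0.0005, -0.0002, 0], [0, 7.5, 0, -0.0204, 0.0005, -0.0001, 0], [0, 7.5, 0, -0.0204, 0.0005, -0.0001, 0]],
])

```text
clock: 15.48
position: [0.5082, -0.017, 0.2403]
orientation: [-1.54, 0.363, -0.375]
contact_force: [0.3, 0.2, 5.4]
gripper_width: 0.001
```

```bash
python3 fo.py;python3 pp.py .2403 .0112 .150 .47 .49 .51 .53 .55 .57;  python3 - <<'E'
from h import *
im,d,P,K,T=cam('wrist'); save('w8',im)
m=(abs(P[...,2]-.19)<.006)
for row in(215,225,235): 
  for c in(460,560,630): print(row,c,P[row,c].round(4))
E
```

```text
[0.26 0.17 5.35] [-0.09  0.11  0.02] [ 0.5082 -0.017   0.2403] 15.47
t 0.47055283007621984 n 0.01152723038415661 l 0.15013533199221898 z 0.24028559565193475
0.47 [-0.04, -0.03, 0.46, -0.0002, -0.0, 0.0001]
0.49 [-0.04, 1.11, 0.46, -0.0032, -0.0, -0.0001]
0.51 [-0.05, 2.26, 0.46, -0.0063, -0.0001, -0.0002]
0.53 [-0.05, 3.41, 0.46, -0.0093, -0.0001, -0.0003]
0.55 [-0.06, 4.55, 0.46, -0.0123, -0.0001, -0.0003]
0.57 [-0.06, 5.7, 0.46, -0.0153, -0.0001, -0.0002]
215 460 [0.5122 0.0473 0.1866]
215 560 [0.5307 0.0834 0.1861]
215 630 [0.5432 0.1083 0.1864]
225 460 [0.5142 0.0448 0.1902]
225 560 [0.5321 0.08   0.1901]
225 630 [0.5446 0.1046 0.1901]
235 460 [0.5188 0.0436 0.1893]
235 560 [0.5363 0.0789 0.1901]
235 630 [0.5488 0.1037 0.1902]
```

View pics/w8.png

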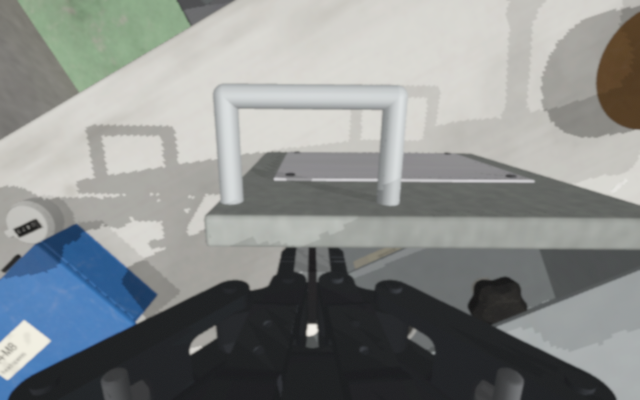

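Call:
play_rows([
  [[0, 1.1, 0, -0.0032, 0.0003, -0.0001, 0], [0, 2.3, 0, -0.0063, 0.0003, -0.0002, 0], [0, 3.4, 0, -0.0093, 0.0003, -0.0003, 0], [0, 3.4, 0, -0.0093, 0, -0.0003, 0], [0, 3.4, 0, -0.0093, -0.004, -0.0003, 0], [0, 3.4, 0, -0.0093, -0.008, -0.0003, 0], [0, 3.4, 0, -0.0093, -0.0125, -0.0003, 0], [0, 3.4, 0, -0.0093, -0.0125, -0.0003, 0]],
])

```text
clock: 16.52
position: [0.4993, -0.0128, 0.2524]
orientation: [-1.531, 0.41, -0.421]
contact_force: [-0.1, -0.1, -0.9]
gripper_width: 0.001
```

```bash
python3 fo.py;python3 pp.py .253 .0112 .150 .56 .6 .64 .68 .72 .76 .8 .84 .88 .92 .96 1 1.04 1.08
```

```text
[-0.14 -0.05 -0.86] [ 0.   -0.01 -0.01] [ 0.4993 -0.0128  0.2524] 16.52
t 0.5299559487128018 n 0.010624934551527484 l 0.14999009574781008 z 0.25241015524710714
0.56 [-0.08, 1.72, 0.38, -0.0039, -0.0006, -0.0003]
0.6 [-0.09, 4.01, 0.38, -0.0099, -0.0007, -0.0004]
0.64 [-0.1, 6.3, 0.38, -0.016, -0.0007, -0.0003]
0.68 [-0.1, 8.6, 0.38, -0.022, -0.0007, 0.0]
0.72 [-0.11, 10.89, 0.38, -0.028, -0.0008, 0.0006]
0.76 [-0.12, 13.18, 0.37, -0.0339, -0.0008, 0.0014]
0.8 [-0.13, 15.47, 0.37, -0.0398, -0.0009, 0.0024]
0.84 [-0.13, 17.76, 0.37, -0.0457, -0.0009, 0.0037]
0.88 [-0.14, 20.06, 0.37, -0.0515, -0.0009, 0.0052]
0.92 [-0.15, 22.35, 0.36, -0.0573, -0.001, 0.007]
0.96 [-0.16, 24.64, 0.36, -0.063, -0.001, 0.009]
1.0 [-0.16, 26.93, 0.36, -0.0686, -0.001, 0.0112]
1.04 [-0.17, 29.22, 0.36, -0.0741, -0.0011, 0.0136]
1.08 [-0.18, 31.51, 0.35, -0.0795, -0.0011, 0.0163]
```

Call:
play_rows([
  [[0, 1.7, 0, -0.0039, -0.0005, -0.0003, 0], [0, 4.0, 0, -0.0099, -0.0005, -0.0004, 0], [0, 6.3, 0, -0.016, -0.0005, -0.0003, 0], [0, 8.6, 0, -0.022, -0.0005, 0, 0], [0, 10.9, 0, -0.028, -0.0005, 0.0006, 0], [0, 13.2, 0, -0.0339, -0.0005, 0.0014, 0], [0, 15.5, 0, -0.0398, -0.0005, 0.0024, 0], [0, 17.8, 0, -0.0457, -0.0005, 0.0037, 0], [0, 20.1, 0, -0.0515, -0.0005, 0.0052, 0], [0, 22.4, 0, -0.0573, -0.0005, 0.007, 0], [0, 24.6, 0, -0.063, -0.0005, 0.009, 0], [0, 26.9, 0, -0.0686, -0.0005, 0.0112, 0], [0, 29.2, 0, -0.0741, -0.0005, 0.0136, 0], [0, 31.5, 0, -0.0795, -0.0005, 0.0163, 0], [0, 31.5, 0, -0.0795, -0.0005, 0.0163, 0]],
])

```text
clock: 18.4
position: [0.4382, 0.0419, 0.252]
orientation: [-1.401, 0.836, -0.844]
contact_force: [0.6, -0.2, -0.7]
gripper_width: 0.001
```

```bash
python3 fo.py;  python3 - <<'E'
from h import *
im,d,P,K,T=cam('wrist'); save('w9',im)
for row in(225,235): 
  for c in(460,560,630): print(row,c,P[row,c].round(4))
im,d,P,K,T=cam('top'); save('t9',im[100:300,200:440].repeat(2,0).repeat(2,1))
E
```

```text
[ 0.62 -0.23 -0.66] [0.01 0.03 0.06] [0.4382 0.0419 0.252 ] 18.4
225 460 [0.4861 0.0882 0.1903]
225 560 [0.5244 0.1086 0.1901]
225 630 [0.5515 0.1231 0.1899]
235 460 [0.4893 0.0842 0.1894]
235 560 [0.5277 0.105  0.1898]
235 630 [0.5548 0.1195 0.1899]
```

View pics/w9.png

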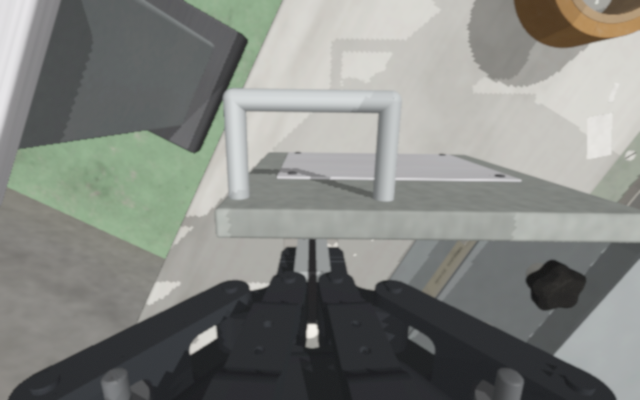

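Call:
play_rows([
  [[0, 0, 0, 0.006, 0, 0, 0], [0, 0, 0, 0.01, -0.01, 0, 0], [0, 0, 0, 0.01, -0.04, 0, 0], [0, 0, 0, 0.01, -0.09, 0, 0], [0, 0, 0, 0.01, -0.12, 0, 0], [0, 0, 0, 0.01, -0.12, 0, 0]],
])

```text
clock: 19.25
position: [0.444, 0.0326, 0.3753]
orientation: [-1.398, 0.83, -0.85]
contact_force: [0.3, 0.2, -0.2]
gripper_width: -0.003
```

```bash
python3 fo.py;  python3 - <<'E'
from h import *
im,d,P,K,T=cam('wrist'); save('w10',im); W=P
m=(abs(P[...,2]-.19)<.004)&(P[...,0]<.56)&(P[...,1]>-.1)&(P[...,1]<.16); r=P[m].astype(np.float32)
x=cv2.fitLine(r[:,:2].copy(),cv2.DIST_L2,0,.01,.01).ravel(); print(len(r),'door deg',np.degrees(np.arctan2(abs(x[0]),abs(x[1]))))
im,d,P,K,T=cam('top'); save('t10',im[100:300,200:440].repeat(2,0).repeat(2,1))
for l in('tape','counter','tea_jar'):
    for q in env.cut_out('top',l)[:1]: print(l,q['conf'],np.nanmedian(P[q['mask']],0).round(3))
E
```

```text
[ 0.29  0.21 -0.25] [ 0.04  0.03 -0.03] [0.444  0.0326 0.3753] 19.25
4229 door deg 62.536827
tape 0.83 [0.547 0.271 0.045]
counter 0.75 [ 0.418 -0.282  0.02 ]
tea_jar 0.57 [ 0.621 -0.408  0.128]
```

View pics/w10.png

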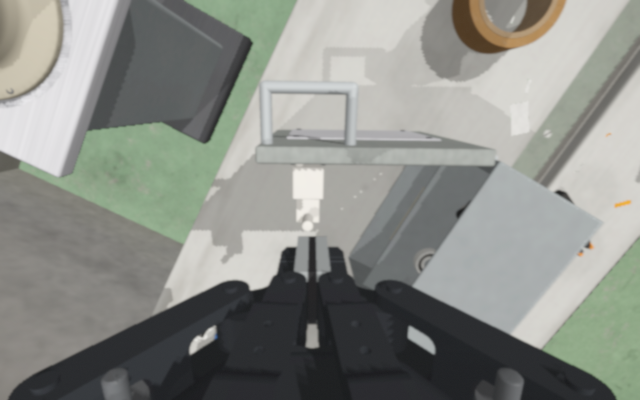

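View pics/t10.png

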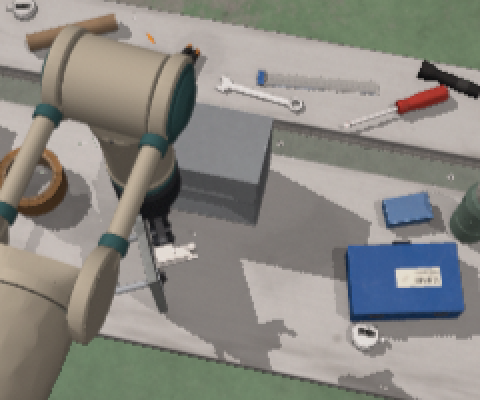

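```bash
python3 -c "
from h import *
env.sign_off()"
```

```text
the job is handed in; nothing more can be done
```

The cabinet door now stands about 62° open in the camera frame, roughly 61.5° relative to the cabinet. The arm is clear of it, and I handed the job in at about 19 s of the 58 s allowed. The hand-in reported no verdict.

- **Catch:** I pulled the door by its handle until the latch stopped it at about 0.28 rad. The wrist force was about 5 N when it stopped. Then I let go and withdrew.
- **Press:** I put the closed fingers through the gap and touched the pad about 11 mm below the door's top edge, where the wrist camera's depth had put it. I pressed it about 11 mm. The push back was about 6 N at most, against the 13 N limit.
- **Release and swing:** I held the hook down while the fingers, pushing on the inner face, drew the door out to about 0.53 rad. Then I let the hook up, swung the door on to about 62°, and backed the fingers away and up.

**Last checks:**
- With the arm withdrawn, the wrist force read about zero.
- The hook and pad look whole in the wrist picture.
- The counter and tea jar measured within 2 mm of where they started.
- The tape did not match as well: its measured centre was about 2 cm off. I put this down to the arm hiding part of it in that view. The arm did not go near the tape, but I did not measure it again.

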